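Change the pearl grafting bench over to the largest beads

ROBOT

A 7-joint arm with a two-finger parallel gripper is mounted at the origin on the work surface. World frame = base frame: x ahead of the robot, y to its left, z up, the work surface at z = 0. Lengths are in m, angles in rad, forces in N, time in s.
With the tool pointing down it reaches from about 0.425 to 0.975 m from the base axis. Payload 16.7 kg.
Tool frame: the origin (TCP) lies midway between the tips of the shut fingers; the grasp point (between the pads) lies 19 mm behind it; x points along the fingers, y is the direction in which the jaws open and shut, and the axes are right-handed (so a half turn about x gives the same grasp; the last joint's range is limited). The gripper opens to 85 mm and grips with 20 to 120 N. Pads are 22 mm wide; open, the fingers measure 114 mm over their backs; the gripper's body (76 mm by 85 mm) begins 54 mm behind the grasp point. The pads swing forward as they close: fully open they stand 13 mm farther back than shut.
Start: joints at [-1.351, 0.426, 0.074, 1.606, -0.034, 1.111, -0.067], TCP at [0.244, 0.629, 0.231] pointing down, gripper open.
Joint ranges: [-2.85, 2.85], [-0.5, 2.14], [-1.23, 1.37], [0.21, 2.46], [-1.02, 4.16], [0.16, 2.05], [-2.73, 2.73]. Speed limits (rad/s): [1.89, 1.89, 2.39, 2.39, 3.01, 3.01, 3.01].

INTERFACE

Orientations are given as a unit quaternion [w, x, y, z].
In Python, from cell import env gives the robot as it stands. The module is installed in compiled form; this text tells all that it offers.
- The arm moves only by the tool send_rows, never from a script. Its argument "deltas" is one flat list of numbers, 6 for each row, row after row: the shift along the tool's x, y, z in mm, then the turn, a rotation vector about the tool's x, y, z in degrees. A call has 1 to 12 rows; each row shifts and turns the commanded pose from where the row before left it, along the tool's axes as they then stand; what a row does not reach is not made up. A row lasts 1/10 s, in which the tool goes at most 50 mm and 8.59 degrees, less where a joint would pass 70% of its speed; a pose out of reach is approached as far as the arm can. A call is refused whole if a number of a shift passes 50 or a number of a turn 8.59, either way. A call with a gripper value outside its range is refused whole. "jaw" is the finger opening in mm, from 0 to 85.4, set as the call begins (left out, the last holds). The fingers move at their own pace and stop on an object; "grip_force" is the grip in N (left out, the last holds). Time passes only in rows, so rows that do not move let the fingers close. It gives the time, the measured TCP pose, the force and the opening at its end, in the units of the state.
- env.read_state(): the state, without advancing time (a new reading comes with each control period).
- env.capture(name): name is "scene" or "top" or "wrist"; returns a dict with "img" (400x640x3 uint8, blue, green, red), "range_z" (400x640 float32, m along the optical axis (not along the pixel's ray), 0 where there is no reading), "fx", "fy", "cx", "cy" (pixels), "world_from_camera" (4x4, takes a point from camera to world coordinates). Camera axes: x right, y up, looking along -z (the intrinsics and any distortion apply to the point x, -y, -z); pixel columns grow to the right and rows downward; lengths in m; the calibration is good to about 2 mm. The wrist camera is an equidistant fisheye: a pixel r from the principal point sees the ray r / f radians off the axis. A picture is of the moment at which its call begins.
- env.hand_in(): hands the job in, once; it reports no verdict.
Trained networks look in a picture, given as the dict that the camera call returned (one of the last four; its "shot" number tells which), for a name from the list of things; names that differ only in an ending like _2 or _b are one class to them, and where a whole thing is asked for, a point or a joint stands for the part that bears it (a point fixed in the world has none). Each returns a list of dicts, best first, with "score" (0 to 1); they miss things now and then, are a little off and sometimes report something else, mostly with a low value. They report only what shows in the picture. A call takes as long as a camera call. They do not tell look-alikes from the thing itself.
- env.cut_out(name, picture): "mask" (400x640 bool, what is visible of it) and "rect" ([left, top, width, height] in pixels, round what is visible of it).
- env.tip_of(name, picture): "at" ([row, column] in pixels: a listed point, or the origin of a listed thing).
The state is a dict: "t": time; "joint_positions": joint angles; "qd": joint speeds; "joint_efforts": joint torques, N m; "eef_pos": TCP position; "ee_rot": TCP orientation; "contact_force": force on the tool from outside, world axes, zero at the start; "moment": the same for the moment, N m; "grip_width": finger opening in m.
Only numpy, scipy, OpenCV 4.12 (cv2) and the standard library are available. Lean on these libraries where they do the work, as an engineer would, in place of code of your own. Each camera call takes 0.05 s, during which the arm holds its last target. There are 200 camera calls.

TASK

Change the bench over to the largest beads. Turn the bead carousel counter-clockwise by its hand bar until the well with the largest beads clicks in at the pointer, and on the bead counter press the key with the largest dome down until it latches and the key that was down pops up. Press with feeling, not hard, leave the other two keys up, do not push the things around, and let go of everything.

Things in the scene. Friction and masses are not known exactly. Their poses are not given: they have to be found in the camera images.
- counter: bead counter: white box 130 x 224 x 60 mm high with wooden cheeks, fixed to the bench; origin centre of its underside, x axis along the keys (away from the robot at yaw 0), y along the row. Four grey keys, 80 x 32 mm, pitch 46 mm (y = -69, -23, 23, 69 mm), order changes from run to run. Interlocked: one latches down at a time; pressing another fully releases it
- key_a_pad (a point): key with the smallest dome: flat pressing place on its top face, 94 mm over the bench when up (goes down with the key), 15 mm from the key's middle towards the robot; a white half-ball of 8 mm diameter sits 35 mm farther along +x. Axes as the counter's
- key_a (a joint): how far the key with the smallest dome is down, in m: 0 up, 0.018 to 0.027 latched
- key_b_pad (a point): key with the second smallest dome: flat pressing place on its top face, 94 mm over the bench when up (goes down with the key), 15 mm from the key's middle towards the robot; a white half-ball of 13 mm diameter sits 35 mm farther along +x. Axes as the counter's. Latched down at the start
- key_b (a joint): how far the key with the second smallest dome is down, in m: 0 up, 0.018 to 0.027 latched (latched at the start)
- key_c_pad (a point): key with the second largest dome: flat pressing place on its top face, 94 mm over the bench when up (goes down with the key), 15 mm from the key's middle towards the robot; a white half-ball of 20 mm diameter sits 35 mm farther along +x. Axes as the counter's
- key_c (a joint): how far the key with the second largest dome is down, in m: 0 up, 0.018 to 0.027 latched
- key_d_pad (a point): key with the largest dome: flat pressing place on its top face, 94 mm over the bench when up (goes down with the key), 15 mm from the key's middle towards the robot; a white half-ball of 28 mm diameter sits 35 mm farther along +x. Axes as the counter's. The mechanism is delicate: keep the push on any key below 30 N
- key_d (a joint): how far the key with the largest dome is down, in m: 0 up, 0.018 to 0.027 latched. Spring 3 to 6 N, up to about 7 N while the latch bar is driven aside. The catch depth is unknown beforehand and differs between keys: press straight down until the firm stop is felt (12 to 18 N; it lies 2 mm below the catch, 20 to 29 mm down, and gives some 0.1 mm per N), then let go. Released too early it springs up again
- carousel (a joint): turn of the bead carousel about its upright axis, rad, counter-clockwise from above positive: 0 when the well with the largest beads stands at the pointer; range -2.9 to 0.4. A spring detent (0.3 N m to leave) holds at 0 and every quarter turn; between them a drag of 0.04 N m. Starts at -2.6 to -1.85, so the detent at -1.57 must be passed and the bar regrasped
- carousel_bar (a point): centre of the carousel's hand bar, on the turning axis, 70 mm over the bench: wooden bar 64 mm long (point x) x 14 mm thick (point y), from 50 to 86 mm high, on a wooden disc of 176 mm diameter with its top at 38 mm; four wells of 46 mm diameter, 60 mm from the axis, rise with their beads to 54 mm. Turns with the disc; -x points to the largest beads
- big_well (a point): middle of the well with the largest beads (12 mm white balls; the other wells hold 8, 6 and 4 mm ones), on the disc 60 mm from the axis and 44 mm high; the beads are fixed
- pointer (a point): tip of the dark steel pointer on the carousel's fixed base, 92 mm from the turning axis, 42 mm over the bench, on the side nearest the robot
- case: flat red case 62 x 160 x 26 mm lying beyond the work, bystander; origin centre of the underside
- bead_cup: white plastic cup of 80 mm diameter, 45 mm high, bystander; origin centre of the underside
- shell_block: dark wooden block 100 x 70 x 30 mm with a shell and an 80 mm stick on it, bystander; origin centre of the underside
There are look-alikes about, which are no part of the job. What is shaped like the part that bears carousel but green is not meant.

How it is judged:
By the outcome, as a careful person would: the job done as asked, in the order asked, and still so for the second after the job is handed in, with the robot touching nothing.
It also fails if it takes over 61 s, if anything falls off the work surface, if the arm or the gripper's body presses on something with over 40 N, if the wrist force passes 120 N, or if a joint passes its speed limit or range.

## Working session

There is one attempt and no reset: what is moved stays moved. The work goes in short steps, Python scripts to look and compute and a tool call to move; the robot and the scene stay as the last step left them, time stands still between calls to the robot, and variables do not carry over. Pictures are saved under pics/ and viewed, about 8 in all and at most 12, crops included, and the job is handed in when it is done.

Besides the shell and the picture viewer there is one more tool, called after ">>>" by a JSON object that holds its "api" and its "payload". send_rows: Moves the arm, as the interface text tells. Its arguments: {"type":"object","properties":{"deltas":{"type":"array","items":{"type":"number"}},"jaw":{"type":"number"},"grip_force":{"type":"number"}},"required":["deltas"]}

```bash
mkdir -p pics
cat > h.py <<'E'
import numpy as np, cv2
from cell import env
from scipy.spatial.transform import Rotation as R
def world(p,r,c,z=None):
    # ray for perspective cams; z: intersect plane, else use depth
    T=np.array(p["world_from_camera"]); d=p["range_z"][int(round(r)),int(round(c))]
    v=np.array([(c-p["cx"])/p["fx"],-(r-p["cy"])/p["fy"],-1.])
    w=T[:3,:3]@v; o=T[:3,3]
    if z is not None: d=(z-o[2])/w[2]
    return o+w*d
def cloud(p):
    T=np.array(p["world_from_camera"]); r,c=np.mgrid[:400,:640]
    d=p["range_z"][...,None]
    v=np.stack([(c-p["cx"])/p["fx"],-(r-p["cy"])/p["fy"],-np.ones_like(r,float)],-1)
    return (v*d)@T[:3,:3].T+T[:3,3]
E
python3 - <<'E'
from h import *
s=env.read_state(); print({k:np.round(v,3) for k,v in s.items()})
ims=[]
for n in ["scene","top"]:
    p=env.capture(n); ims.append(p["img"])
    print(n,p["shot"],p["fx"],p["cx"],p["cy"],np.round(p["world_from_camera"],3).tolist())
    for k in ["counter","key_a_pad","key_b_pad","key_c_pad","key_d_pad","carousel_bar","big_well","pointer"]:
        print(k,[(round(t["score"],2),np.round(t["at"],1).tolist(),np.round(world(p,*t["at"]),3).tolist()) for t in env.tip_of(k,p)[:4]])
    cv2.imwrite(f"pics/{n}0.png",p["img"])
E
```

```text
{'t': np.float64(0.0), 'joint_positions': array([-1.35 ,  0.427,  0.074,  1.607, -0.034,  1.111, -0.067]), 'qd': array([ 0.001, -0.   ,  0.002,  0.001, -0.   , -0.002, -0.001]), 'joint_efforts': array([-1.0000e-03, -9.4982e+01,  3.7600e+00, -4.6352e+01,  1.9000e-02,
        1.0000e-02,  0.0000e+00]), 'eef_pos': array([0.244, 0.629, 0.231]), 'ee_rot': array([ 0.695,  0.13 ,  0.695, -0.13 ]), 'contact_force': array([-0.086, -0.465, -0.047]), 'moment': array([ 0.026,  0.007, -0.026]), 'grip_width': np.float64(0.085)}
scene 1 489.1141784460619 322.2568949488601 198.83549400939904 [[0.522, -0.514, 0.681, 1.354], [0.853, 0.325, -0.408, -0.508], [-0.012, 0.794, 0.608, 0.843], [0.0, 0.0, 0.0, 1.0]]
counter [(0.91, [256.5, 274.7], [0.602, -0.186, 0.058]), (0.21, [276.8, 383.2], [0.761, 0.006, 0.025])]
key_a_pad [(0.56, [220.3, 277.1], [0.527, -0.139, 0.091]), (0.16, [188.3, 404.9], [0.542, 0.244, 0.046])]
key_b_pad [(0.63, [213.4, 293.6], [0.523, -0.092, 0.09])]
key_c_pad [(0.61, [232.1, 240.3], [0.519, -0.231, 0.091]), (0.27, [186.9, 402.2], [0.534, 0.241, 0.047])]
key_d_pad [(0.95, [212.6, 
[... 899 characters left out ...]
 [0.538, 0.252, 0.047]), (0.43, [187.2, 354.9], [0.511, -0.082, 0.092])]
key_b_pad [(0.59, [185.5, 388.7], [0.515, -0.184, 0.078])]
key_c_pad [(0.56, [180.4, 405.0], [0.527, -0.23, 0.091])]
key_d_pad [(0.88, [186.5, 353.2], [0.513, -0.078, 0.089])]
carousel_bar [(0.8, [305.7, 226.8], [0.18, 0.298, 0.065]), (0.72, [246.6, 418.0], [0.333, -0.26, 0.082]), (0.65, [193.2, 256.6], [0.502, 0.204, 0.084])]
big_well [(0.89, [185.5, 243.2], [0.531, 0.249, 0.05]), (0.71, [266.2, 414.2], [0.275, -0.255, 0.05]), (0.57, [323.2, 224.7], [0.126, 0.309, 0.045])]
pointer [(0.91, [225.7, 265.8], [0.409, 0.188, 0.016]), (0.91, [281.6, 415.5], [0.228, -0.258, 0.042]), (0.83, [332.6, 217.1], [0.1, 0.333, 0.041])]
```

Run:
```python
import cv2,numpy as np
a=cv2.imread("pics/scene0.png");b=cv2.imread("pics/top0.png")
cv2.imwrite("pics/a.png",cv2.resize(a[80:330,130:480],None,fx=2.25,fy=2.25,interpolation=cv2.INTER_CUBIC))
cv2.imwrite("pics/b.png",cv2.resize(b[120:380,180:450],None,fx=2.25,fy=2.25,interpolation=cv2.INTER_CUBIC))
```

```text
(no output)
```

View pics/a.png

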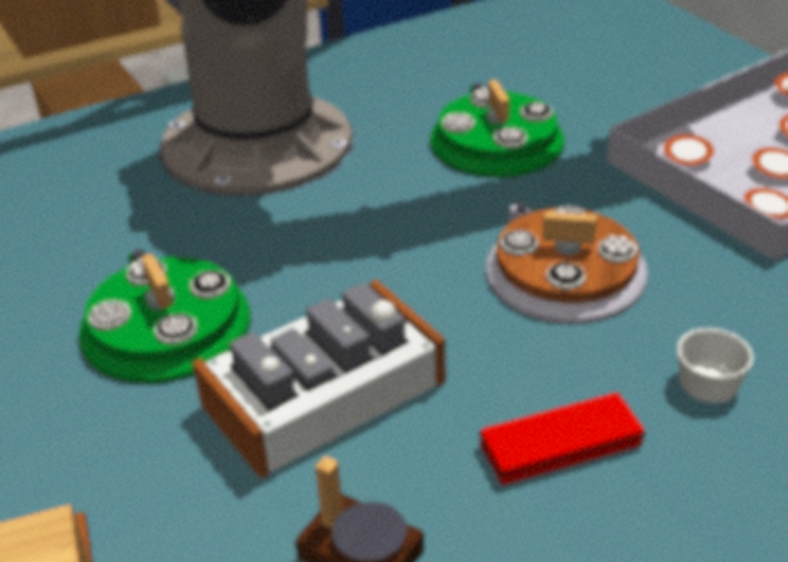

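View pics/b.png

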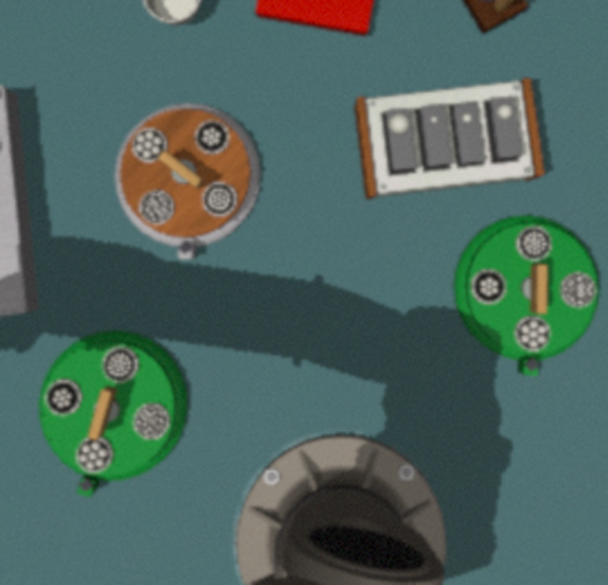

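The wooden carousel, top (193, 257), is the one meant; the two green ones at top (306, 227) and (247, 418) are look-alikes. The big-bead well is upper-left on it at top about (185, 244), with 7 big balls, and the bar points to it. The key with the largest dome is leftmost at top about (178, 357). Next I measure precisely and confirm both in one enlarged crop.

Run:
```python
from h import *
from scipy.optimize import least_squares
P={}
for n in ["top","scene"]:
    p=env.capture(n); P[n]=p; W=cloud(p); hsv=cv2.cvtColor(p["img"],cv2.COLOR_BGR2HSV)
    X=W.reshape(-1,3); near=lambda c,r:(np.hypot(X[:,0]-c[0],X[:,1]-c[1])<r)
    H=hsv.reshape(-1,3)
    m=near((.505,.2),.13)
    wood=m&(H[:,0]<18)&(H[:,1]>90)
    bar=near((.505,.2),.06)&(X[:,2]>.070)
    bx=X[bar]; top=bx[bx[:,2]>.080]
    if len(top)>10:
        rc=cv2.minAreaRect((top[:,:2]*1000).astype(np.float32)); print(n,"bar n",len(top),rc,top[:,2].mean())
        u,s,vt=np.linalg.svd(top[:,:2]-top[:,:2].mean(0)); print(" mean",top[:,:2].mean(0)," dir deg",np.degrees(np.arctan2(vt[0,1],vt[0,0])))
    base=m&(X[:,2]>.012)
    # disc: silhouette of disc-level pts
    d=m&(X[:,2]>.034)&(X[:,2]<.042); q=X[d][:,:2]
    hull=cv2.convexHull((q*1000).astype(np.float32)).reshape(-1,2)
    f=least_squares(lambda a:np.hypot(hull[:,0]-a[0],hull[:,1]-a[1])-a[2],[505,200,88],loss="soft_l1"); print(" disc",f.x,len(q))
    for k in ["big_well","pointer","carousel_bar"]:
        for t in env.tip_of(k,p)[:4]:
            z={"big_well":.05,"pointer":.042,"carousel_bar":.08}[k]
            w=world(p,*t["at"],z=z)
            if np.hypot(w[0]-.5,w[1]-.2)<.13: print(" ",k,t["score"],np.round(w,4))
    # counter keys
    k=(np.abs(X[:,0]-.53)<.1)&(np.abs(X[:,1]+.16)<.14)
    kt=k&(X[:,2]>.088)&(X[:,2]<.099)&(H[:,2]<150)
    rc=cv2.minAreaRect((X[k&(X[:,2]>.05)][:,:2]*1000).astype(np.float32)); print(" counter",rc)
    mk=kt.reshape(400,640).astype(np.uint8)
    nl,lab,st,ce=cv2.connectedComponentsWithStats(mk,connectivity=4)
    for i in range(1,nl):
        if st[i,4]>60:
            y=X[(lab==i).ravel()]; print("  key",st[i].tolist(),np.round(y.mean(0),4),np.round(y[:,2].std(),4),cv2.minAreaRect((y[:,:2]*1000).astype(np.float32)))
    for kk in "abcd":
        print("  ",kk,[(round(t["score"],2),np.round(world(p,*t["at"],z=.094),4).tolist()) for t in env.tip_of(f"key_{kk}_pad",p)[:2]])
t=P["top"]["img"]
a=cv2.resize(t[155:235,225:295],(525,600),interpolation=cv2.INTER_CUBIC)[:, :400]
c=cv2.resize(t[150:215,330:430],(800,520)[:2],interpolation=cv2.INTER_CUBIC)
c=cv2.resize(c,(400,260)); out=np.zeros((600,800,3),np.uint8); out[:,:400]=cv2.resize(t[155:235,225:295],(400,457*0+600)); out[:260,400:]=c
s=P["scene"]["img"]; out[270:600,400:]=cv2.resize(s[165:231,350:430],(400,330),interpolation=cv2.INTER_CUBIC)
cv2.imwrite("pics/c.png",out)
```

```text
top bar n 99 ((498.3527526855469, 195.88136291503906), (64.03380584716797, 13.780189514160156), 50.53961944580078) 0.08414166390498862
 mean [0.49820963 0.19564829]  dir deg -128.99215832912796
 disc [498.08082834 196.04737092  87.27754416] 1695
  big_well 0.58 [0.5387 0.2496 0.05  ]
  pointer 0.76 [0.4069 0.2006 0.042 ]
  carousel_bar 0.6 [0.5048 0.1954 0.08  ]
 counter ((533.8080444335938, -160.48257446289062), (133.95643615722656, 236.22259521484375), 5.06278657913208)
  key [398, 163, 14, 28, 261] [ 0.5371 -0.2286  0.0929] 0.0022 ((539.4038696289062, -228.99002075195312), (79.0804443359375, 33.45478057861328), 5.175787925720215)
  key [367, 166, 14, 28, 287] [ 0.5309 -0.1371  0.0927] 0.0021 ((531.8875732421875, -137.54885864257812), (79.72603607177734, 32.16844940185547), 5.581572532653809)
  key [351, 168, 14, 28, 232] [ 0.5225 -0.0916  0.093 ] 0.0024 ((527.671875, -92.11257934570312), (79.66719818115234, 32.57497787475586), 5.692343235015869)
   a [(0.52, [0.5267, -0.1441, 0.094])]
   b [(0.69, [0.5137, -0.1794, 0.094])]
   c [(0.74, [0.5287, -0.2231, 0.094])]
   d [(0.76, [0.5
[... 511 characters left out ...]
4.981168746948242)
  key [282, 205, 28, 22, 221] [ 0.5335 -0.0952  0.0922] 0.0017 ((533.973388671875, -93.22914123535156), (81.4144515991211, 32.58811569213867), 5.808080673217773)
  key [266, 212, 28, 23, 293] [ 0.5397 -0.1395  0.0921] 0.0016 ((537.0936279296875, -138.08316040039062), (82.15547180175781, 33.80780029296875), 5.136935710906982)
  key [232, 227, 29, 25, 277] [ 0.5466 -0.2317  0.0922] 0.0016 ((545.4994506835938, -229.842529296875), (82.92523193359375, 32.638694763183594), 5.13198184967041)
   a [(0.68, [0.522, -0.1438, 0.094])]
   b [(0.7, [0.5473, -0.1923, 0.094])]
   c [(0.63, [0.5171, -0.2304, 0.094]), (0.46, [0.8105, -0.0414, 0.094])]
   d [(0.81, [0.5201, -0.0934, 0.094])]
```

View pics/c.png

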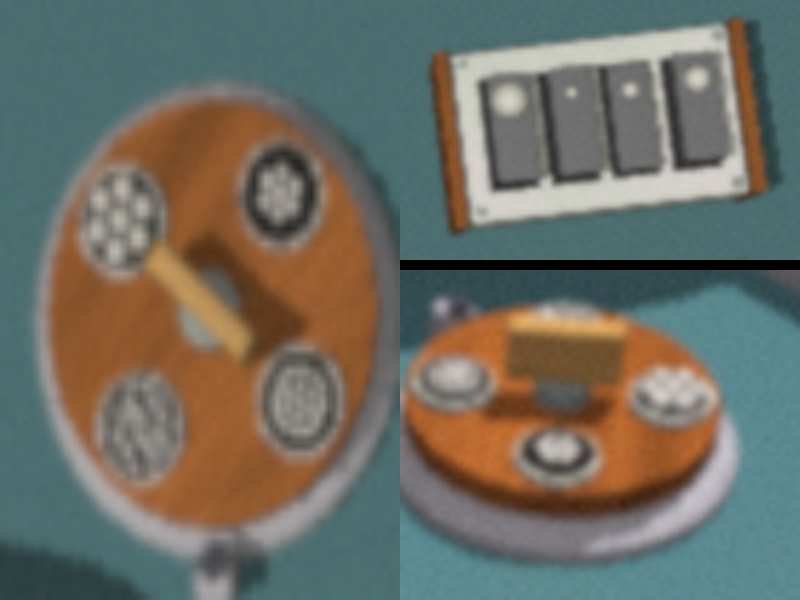

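The crop confirms both: the well at the bar's far-left end holds 7 big balls, and the leftmost key has the largest dome. Now the move geometry.

```bash
cat >> h.py <<'E'
def plan(target,yaw=None):
    """tool-frame shift (mm) to world target; tool-x turn (deg) for jaw heading"""
    s=env.read_state(); q=np.array(s["ee_rot"]); r=R.from_quat(q[[1,2,3,0]]); M=r.as_matrix()
    h=np.degrees(np.arctan2(M[1,1],M[0,1]))
    print("t",round(float(s["t"]),2),"tcp",np.round(s["eef_pos"],4),"x-axis",np.round(M[:,0],3),"y heading",round(h,2),"j",np.round(s["joint_positions"],2),"F",np.round(s["contact_force"],1),"M",np.round(s["moment"],2),"w",round(float(s["grip_width"]),4))
    if yaw is not None:
        d=(yaw-h+180)%360-180; print(" turn about tool x:",round(-d,2), "or", round(-(d-180*np.sign(d)),2))
        M=R.from_rotvec([0,0,np.radians(d)]).as_matrix()@M
    print(" shift after turn mm:",np.round(M.T@(np.array(target)-s["eef_pos"])*1000,1))
E
python3 - <<'E'
from h import *
plan([.502,.196,.20],-39.5)
plan([.502,.196,.20])
E
```

```text
t 1.7 tcp [0.2439 0.6293 0.2313] x-axis [-0. -0. -1.] y heading 68.81 j [-1.35  0.43  0.07  1.61 -0.03  1.11 -0.07] F [ 0.2 -0.7 -0.5] M [ 0.01 -0.02  0.03] w 0.0855
 turn about tool x: 108.31 or -71.69
 shift after turn mm: [ 31.2 474.8 170.2]
t 1.7 tcp [0.2439 0.6293 0.2313] x-axis [-0. -0. -1.] y heading 68.81 j [-1.35  0.43  0.07  1.61 -0.03  1.11 -0.07] F [ 0.2 -0.7 -0.5] M [ 0.01 -0.02  0.03] w 0.0855
 shift after turn mm: [  31.3 -310.8  397.3]
```

>>> {"api": "send_rows", "payload": {"deltas": [3, -28, 36, 0, 0, 0, 3, -28, 36, 0, 0, 0, 3, -28, 36, 0, 0, 0, 3, -28, 36, 0, 0, 0, 3, -28, 36, 0, 0, 0, 3, -28, 36, 0, 0, 0, 3, -28, 36, 0, 0, 0, 3, -28, 36, 0, 0, 0, 3, -28, 36, 0, 0, 0, 3, -28, 36, 0, 0, 0, 1, -3, 2, 0, 0, 0, 0, 0, 0, 0, 0, 0], "grip_force": 50}}

```text
t: 2.9
eef_pos: [0.4797, 0.2333, 0.2003]
ee_rot: [0.695, 0.131, 0.695, -0.131]
contact_force: [-0.4, 0.2, 0.1]
grip_width: 0.0856
```

Run:
```python
from h import *
plan([.502,.196,.20],-39.5)
p=env.capture("wrist"); print(p["fx"],p["fy"],p["cx"],p["cy"],np.round(p["world_from_camera"],3).tolist(), [k for k in p])
np.save("w.npy",p["img"])
cv2.imwrite("pics/w.png",p["img"])
```

```text
t 2.9 tcp [0.4797 0.2333 0.2003] x-axis [-0. -0. -1.] y heading 68.65 j [-0.8   0.23  0.26  1.97 -0.07  0.95  0.7 ] F [-0.4  0.2  0.1] M [-0.    0.01  0.02] w 0.0856
 turn about tool x: 108.15 or -71.85
 shift after turn mm: [ 0.3 41.  14.6]
309.70691628693146 309.70691628693146 322.5000114900678 199.53059288166034 [[0.364, -0.893, -0.265, 0.411], [0.931, 0.349, 0.104, 0.26], [-0.0, -0.284, 0.959, 0.343], [0.0, 0.0, 0.0, 1.0]] ['img', 'range_z', 'fx', 'fy', 'cx', 'cy', 'world_from_camera', 'shot']
```

View pics/w.png

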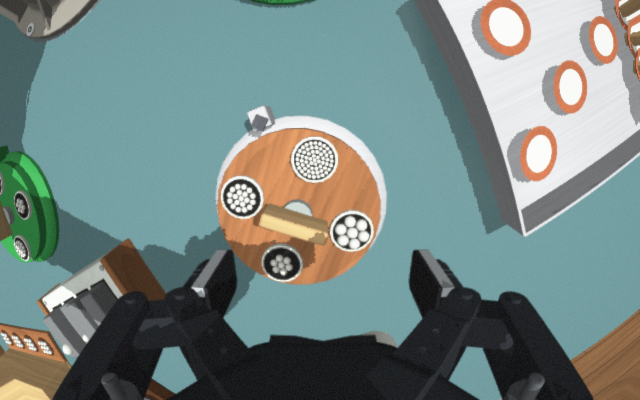

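The wrist view shows the wooden carousel well: bar at about (290, 228), big beads at (350, 231), pointer at (260, 120). I measure from this closer view.

```bash
cat >> h.py <<'E'
def wcloud(p):
    T=np.array(p["world_from_camera"]); r,c=np.mgrid[:400,:640]
    x=c-p["cx"]; y=r-p["cy"]; rho=np.hypot(x,y)+1e-9; th=rho/p["fx"]; k=np.tan(th)/rho
    v=np.stack([x*k,-y*k,-np.ones_like(k)],-1)
    return (v*p["range_z"][...,None])@T[:3,:3].T+T[:3,3]
def measure(c=(.502,.196)):
    from scipy.optimize import least_squares
    p=env.capture("wrist"); W=wcloud(p); X=W.reshape(-1,3)
    d=np.hypot(X[:,0]-c[0],X[:,1]-c[1])
    b=X[(d<.045)&(X[:,2]>.079)&(X[:,2]<.092)]
    print("bar",len(b),cv2.minAreaRect((b[:,:2]*1000).astype(np.float32)),b[:,2].mean())
    u,s,vt=np.linalg.svd(b[:,:2]-b[:,:2].mean(0)); print(" mean",b.mean(0)," dir",np.degrees(np.arctan2(vt[0,1],vt[0,0])))
    q=X[(d<.13)&(X[:,2]>.034)&(X[:,2]<.042)]
    hull=cv2.convexHull((q[:,:2]*1000).astype(np.float32)).reshape(-1,2)
    f=least_squares(lambda a:np.hypot(hull[:,0]-a[0],hull[:,1]-a[1])-a[2],[c[0]*1e3,c[1]*1e3,88],loss="soft_l1"); print(" disc",f.x,len(q)); a=f.x[:2]/1e3
    for k in ["big_well","pointer"]:
        for t in env.tip_of(k,p)[:3]:
            w=W[int(round(t["at"][0])),int(round(t["at"][1]))]
            if np.hypot(*(w[:2]-a))<.13: print(" ",k,round(t["score"],2),np.round(t["at"],1),np.round(w,4),"heading",np.degrees(np.arctan2(w[1]-a[1],w[0]-a[0])))
    return p,W
E
python3 - <<'E'
from h import *
p,W=measure()
X=W.reshape(-1,3); m=(np.abs(X[:,0]-.535)<.1)&(np.abs(X[:,1]+.16)<.14)&(X[:,2]>.088)&(X[:,2]<.1)
print(m.sum())
for t in env.cut_out("pointer",p)[:2]: print(t["score"],t["rect"])
# pointer: everything 85..115 mm from axis, z .03-.06
d=np.hypot(X[:,0]-.5,X[:,1]-.196); g=X[(d>.093)&(d<.125)&(X[:,2]>.03)&(X[:,2]<.07)]; print(len(g),g.mean(0),g.min(0),g.max(0))
E
```

```text
bar 1091 ((498.76104736328125, 197.14682006835938), (64.17652893066406, 14.43234920501709), 50.681663513183594) 0.08522376826275126
 mean [0.49782796 0.19747506 0.08522377]  dir 50.94948127277864
 disc [498.72232393 196.54508337  87.94510669] 12633
  big_well 0.62 [233.5 349.9] [0.5354 0.2426 0.0519] heading 51.497004679434795
  pointer 0.7 [131.6 259.5] [0.4069 0.1907 0.0146] heading -176.3643145789606
1481
0.89 [214.1, 106.9, 171.7, 175.4]
0.6 [0.2, 146.0, 58.2, 116.5]
435 [0.3946783  0.19907286 0.03832353] [0.382888   0.18751975 0.03045509] [0.40671478 0.20844203 0.04461055]
```

>>> {"api": "send_rows", "payload": {"deltas": [0, 0, 0, 8.3, 0, 0, 0, 0, 0, 8.3, 0, 0, 0, 0, 0, 8.3, 0, 0, 0, 0, 0, 8.3, 0, 0, 0, 0, 0, 8.3, 0, 0, 0, 0, 0, 8.3, 0, 0, 0, 0, 0, 8.3, 0, 0, 0, 0, 0, 8.3, 0, 0, 0, 0, 0, 8.3, 0, 0, 0, 0, 0, 8.3, 0, 0, 0, 0, 0, 8.3, 0, 0, 0, 0, 0, 8.3, 0, 0]}}

```text
t: 4.35
eef_pos: [0.4788, 0.2356, 0.2004]
ee_rot: [0.348, 0.616, 0.348, -0.616]
contact_force: [0.3, -0.5, -0.7]
grip_width: 0.0856
```

>>> {"api": "send_rows", "payload": {"deltas": [0, 0, 0, 8.3, 0, 0, 0, 0, 0, 0, 0, 0]}}

```text
t: 4.55
eef_pos: [0.4787, 0.2356, 0.2003]
ee_rot: [-0.304, -0.639, -0.304, 0.639]
contact_force: [-0.7, -0.0, 0.4]
grip_width: 0.0851
```

Run:
```python
from h import *
plan([.499,.1967,.2],-39.2)
plan([.499,.1967,.055],-39.2)
```

```text
t 4.55 tcp [0.4787 0.2356 0.2003] x-axis [-0. -0. -1.] y heading -39.15 j [-1.06  0.25  0.57  1.98 -0.17  0.95 -1.09] F [-0.7 -0.   0.4] M [-0.   -0.03  0.03] w 0.0851
 turn about tool x: 0.05 or -179.95
 shift after turn mm: [ 0.3 40.3 17.3]
t 4.55 tcp [0.4787 0.2356 0.2003] x-axis [-0. -0. -1.] y heading -39.15 j [-1.06  0.25  0.57  1.98 -0.17  0.95 -1.09] F [-0.7 -0.   0.4] M [-0.   -0.03  0.03] w 0.0851
 turn about tool x: 0.05 or -179.95
 shift after turn mm: [145.3  40.3  17.3]
```

>>> {"api": "send_rows", "payload": {"deltas": [0, 20, 8.6, 0, 0, 0, 0, 20.3, 8.7, 0, 0, 0, 30, 0, 0, 0, 0, 0, 30, 0, 0, 0, 0, 0, 30, 0, 0, 0, 0, 0, 30, 0, 0, 0, 0, 0, 25, 0, 0, 0, 0, 0, 0, 0, 0, 0, 0, 0]}}

```text
t: 5.35
eef_pos: [0.4978, 0.1955, 0.0528]
ee_rot: [-0.306, -0.636, -0.305, 0.639]
contact_force: [0.5, 0.8, 0.4]
grip_width: 0.0854
```

>>> {"api": "send_rows", "payload": {"deltas": [0, 0, 0, 0, 0, 0, 0, 0, 0, 0, 0, 0, 0, 0, 0, 0, 0, 0, 0, 0, 0, 0, 0, 0, 0, 0, 0, 0, 0, 0, 0, 0, 0, 0, 0, 0, 0, 0, 0, 0, 0, 0, 0, 0, 0, 0, 0, 0], "jaw": 0, "grip_force": 50}}

```text
t: 6.15
eef_pos: [0.5, 0.1959, 0.056]
ee_rot: [0.304, 0.639, 0.304, -0.638]
contact_force: [-1.7, -0.5, 9.4]
grip_width: 0.0134
```

Run:
```python
from h import *
plan([.499,.1967,.055],-39.2)
```

```text
t 6.15 tcp [0.5    0.1959 0.056 ] x-axis [ 0.001  0.001 -1.   ] y heading -39.08 j [-0.88  0.48  0.48  2.08 -0.35  0.66 -0.84] F [-1.7 -0.5  9.4] M [-0.26  0.34  0.04] w 0.0134
 turn about tool x: 0.12 or -179.88
 shift after turn mm: [ 1.  -1.3  0. ]
```

>>> {"api": "send_rows", "payload": {"deltas": [-1, 0, 0, 0, 0, 0, 0, 0, 0, -4, 0, 0, 0, 0, 0, -5, 0, 0, 0, 0, 0, -5, 0, 0, 0, 0, 0, -5, 0, 0, 0, 0, 0, -5, 0, 0, 0, 0, 0, -5, 0, 0, 0, 0, 0, -1, 0, 0, 0, 0, 0, 0, 0, 0]}}

```text
t: 7.05
eef_pos: [0.5004, 0.1957, 0.0562]
ee_rot: [0.459, 0.538, 0.459, -0.538]
contact_force: [8.9, 1.0, -14.7]
grip_width: 0.0133
```

Run:
```python
from h import *
plan([.499,.1967,.055],-4.2)
```

```text
t 7.05 tcp [0.5004 0.1957 0.0562] x-axis [ 0.001  0.    -1.   ] y heading -9.07 j [-0.77  0.45  0.34  2.07 -0.25  0.65 -0.42] F [  8.9   1.  -14.7] M [ 0.27 -1.68 -0.09] w 0.0133
 turn about tool x: -4.87 or 175.13
 shift after turn mm: [ 1.2 -1.5 -0.9]
```

>>> {"api": "send_rows", "payload": {"deltas": [0.5, 0.4, 0, 0, 0, 0, 0, 0, 0, -4, 0, 0, 0, 0, 0, -5, 0, 0, 0, 0, 0, -5, 0, 0, 0, 0, 0, -5, 0, 0, 0, 0, 0, -5, 0, 0, 0, 0, 0, -5, 0, 0, 0, 0, 0, -1, 0, 0, 0, 0, 0, 0, 0, 0]}}

```text
t: 7.95
eef_pos: [0.5008, 0.1957, 0.0561]
ee_rot: [0.583, 0.401, 0.582, -0.4]
contact_force: [5.2, 1.1, -4.6]
grip_width: 0.0133
```

Run:
```python
from h import *
plan([.499,.1967,.055],89)
```

```text
t 7.95 tcp [0.5008 0.1957 0.0561] x-axis [ 0.002  0.    -1.   ] y heading 20.95 j [-0.66  0.44  0.21  2.06 -0.15  0.65  0.01] F [ 5.2  1.1 -4.6] M [ 0.04 -1.14  0.08] w 0.0133
 turn about tool x: -68.05 or 111.95
 shift after turn mm: [ 1.1  0.9 -1.9]
```

>>> {"api": "send_rows", "payload": {"deltas": [0.1, 0.2, 0, -4, 0, 0, 0, 0, 0, -5, 0, 0, 0, 0, 0, -5, 0, 0, 0, 0, 0, -5, 0, 0, 0, 0, 0, -5, 0, 0, 0, 0, 0, -5, 0, 0, 0, 0, 0, -1, 0, 0, 0, 0, 0, 0, 0, 0]}}

```text
t: 8.75
eef_pos: [0.5012, 0.196, 0.0561]
ee_rot: [0.667, 0.237, 0.666, -0.236]
contact_force: [6.6, 0.6, -4.2]
grip_width: 0.0132
```

>>> {"api": "send_rows", "payload": {"deltas": [0, 0, 0, -4, 0, 0, 0, 0, 0, -5, 0, 0, 0, 0, 0, -5, 0, 0, 0, 0, 0, -5, 0, 0, 0, 0, 0, -5, 0, 0, 0, 0, 0, -5, 0, 0, 0, 0, 0, -1, 0, 0, 0, 0, 0, 0, 0, 0]}}

```text
t: 9.55
eef_pos: [0.5014, 0.1964, 0.0561]
ee_rot: [0.706, 0.056, 0.704, -0.055]
contact_force: [7.7, 3.9, -6.3]
grip_width: 0.0131
```

Run:
```python
from h import *
plan([.499,.1967,.055],89)
```

```text
t 9.55 tcp [0.5014 0.1964 0.0561] x-axis [ 0.002  0.001 -1.   ] y heading 80.95 j [-0.45  0.43 -0.06  2.05  0.04  0.66  0.88] F [ 7.7  3.9 -6.3] M [ 0.75 -1.39 -0.16] w 0.0131
 turn about tool x: -8.05 or 171.95
 shift after turn mm: [ 1.1  0.2 -2.4]
```

>>> {"api": "send_rows", "payload": {"deltas": [0, 0, 0, -3, 0, 0, 0, 0, 0, 0, 0, 0]}}

```text
t: 9.75
eef_pos: [0.5014, 0.1964, 0.0561]
ee_rot: [0.707, 0.037, 0.705, -0.036]
contact_force: [7.9, 4.5, -6.6]
grip_width: 0.0131
```

Run:
```python
from h import *
plan([.499,.1967,.055],89)
```

```text
t 9.75 tcp [0.5014 0.1964 0.0561] x-axis [ 0.002  0.001 -1.   ] y heading 84.03 j [-0.44  0.43 -0.07  2.05  0.05  0.66  0.93] F [ 7.9  4.5 -6.6] M [ 0.68 -1.46  0.06] w 0.0131
 turn about tool x: -4.97 or 175.03
 shift after turn mm: [ 1.1  0.2 -2.4]
```

>>> {"api": "send_rows", "payload": {"deltas": [0, 0, 0, -3, 0, 0, 0, 0, 0, 0, 0, 0]}}

```text
t: 9.95
eef_pos: [0.5014, 0.1965, 0.0561]
ee_rot: [0.708, 0.019, 0.706, -0.018]
contact_force: [7.2, 3.9, -6.6]
grip_width: 0.0133
```

Run:
```python
from h import *
plan([.499,.1967,.055],89)
```

```text
t 9.95 tcp [0.5014 0.1965 0.0561] x-axis [ 0.002  0.001 -1.   ] y heading 87.04 j [-0.43  0.44 -0.08  2.05  0.06  0.66  0.97] F [ 7.2  3.9 -6.6] M [ 0.68 -1.52  0.15] w 0.0133
 turn about tool x: -1.96 or 178.04
 shift after turn mm: [ 1.1  0.2 -2.5]
```

>>> {"api": "send_rows", "payload": {"deltas": [0, 0, 0, -2, 0, 0, 0, 0, 0, 0, 0, 0]}}

```text
t: 10.15
eef_pos: [0.5014, 0.1965, 0.0561]
ee_rot: [0.708, 0.007, 0.706, -0.006]
contact_force: [8.3, 4.0, -6.7]
grip_width: 0.0131
```

Run:
```python
from h import *
plan([.499,.1967,.055],89)
p=env.capture("wrist"); cv2.imwrite("pics/w2.png",p["img"])
```

```text
t 10.15 tcp [0.5014 0.1965 0.0561] x-axis [ 0.002  0.001 -1.   ] y heading 89.0 j [-0.42  0.44 -0.09  2.05  0.06  0.66  1.  ] F [ 8.3  4.  -6.7] M [ 0.72 -1.45  0.1 ] w 0.0131
 turn about tool x: 0.0 or -180.0
 shift after turn mm: [ 1.1  0.1 -2.4]
```

View pics/w2.png

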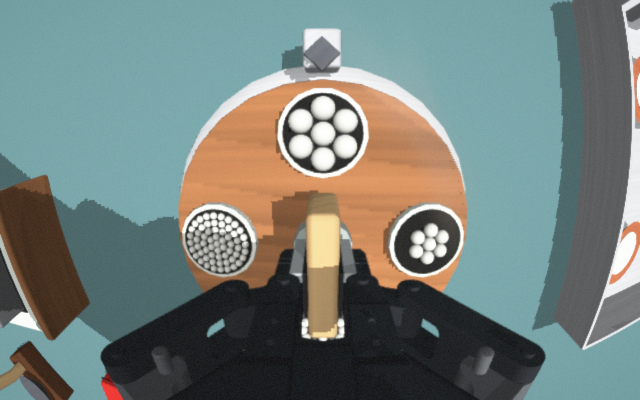

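The big well (323, 133) stands at the pointer tip (322, 53) and the detent moment has nearly died away. I open and rise, then check.

>>> {"api": "send_rows", "payload": {"deltas": [0, 0, 0, 0, 0, 0, 0, 0, 0, 0, 0, 0, 0, 0, 0, 0, 0, 0, 0, 0, 0, 0, 0, 0, 0, 0, 0, 0, 0, 0, -25, 0, 0, 0, 0, 0, -40, 0, 0, 0, 0, 0, -40, 0, 0, 0, 0, 0, -40, 0, 0, 0, 0, 0, 0, 0, 0, 0, 0, 0], "jaw": 60}}

```text
t: 11.2
eef_pos: [0.5023, 0.1968, 0.206]
ee_rot: [0.709, 0.008, 0.705, -0.006]
contact_force: [0.3, 0.1, -0.7]
grip_width: 0.0599
```

Run:
```python
from h import *
plan([.513,-.092,.2],0)
p,W=measure((.500,.1964))
cv2.imwrite("pics/w3.png",p["img"])
X=W.reshape(-1,3); d=np.hypot(X[:,0]-.5,X[:,1]-.1964); g=X[(d>.093)&(d<.125)&(X[:,2]>.03)&(X[:,2]<.07)]; print(len(g),g.mean(0),g.min(0),g.max(0))
```

```text
t 11.2 tcp [0.5023 0.1968 0.206 ] x-axis [ 0.007  0.003 -1.   ] y heading 88.9 j [-0.41  0.23 -0.1   1.94  0.03  0.97  1.03] F [ 0.3  0.1 -0.7] M [0.03 0.01 0.02] w 0.0599
 turn about tool x: 88.9 or -91.1
 shift after turn mm: [  8.   10.7 288.8]
bar 1088 ((498.3192138671875, 196.57684326171875), (13.690052032470703, 61.97273254394531), 88.46087646484375) 0.08563938731326239
 mean [0.49736762 0.19636742 0.08563939]  dir -1.121610448138917
 disc [498.31494496 196.44804593  87.97004229] 14124
  big_well 0.88 [120.6 321.4] [0.4401 0.1971 0.0532] heading 179.3855554674919
  pointer 0.89 [ 85.6 322.4] [0.4059 0.1987 0.0418] heading 178.6043606175635
420 [0.39472701 0.1975125  0.03838696] [0.38346179 0.1878478  0.03257181] [0.4068611  0.20703797 0.04386095]
```

View pics/w3.png

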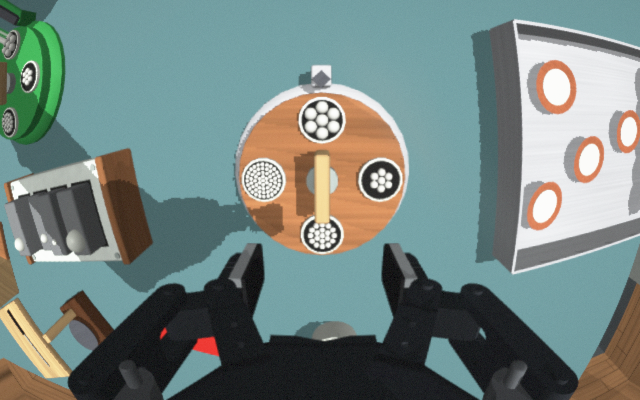

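The carousel has seated: bar heading 178.7°, pointer about 179°, big well in line with it. Next the key: turn the jaws along the key, shut them and move over.

>>> {"api": "send_rows", "payload": {"deltas": [0, 0, 0, 8.4, 0, 0, 0, 0, 0, 8.4, 0, 0, 0, 0, 0, 8.4, 0, 0, 0, 0, 0, 8.4, 0, 0, 0, 0, 0, 8.4, 0, 0, 0, 0, 0, 8.4, 0, 0, 0, 0, 0, 8.4, 0, 0, 0, 0, 0, 8.4, 0, 0, 0, 0, 0, 8.4, 0, 0, 0, 0, 0, 8.4, 0, 0, 0, 0, 0, 0, 0, 0], "jaw": 0}}

```text
t: 12.45
eef_pos: [0.4995, 0.1955, 0.1994]
ee_rot: [0.52, 0.478, 0.52, -0.48]
contact_force: [0.5, 0.4, 0.1]
grip_width: -0.0001
```

Run:
```python
from h import *
plan([.480,-.0935,.2],4.9)
```

```text
t 12.45 tcp [0.4995 0.1955 0.1994] x-axis [-0.002 -0.001 -1.   ] y heading 4.75 j [-0.59  0.24  0.11  1.95 -0.03  0.96 -0.38] F [0.5 0.4 0.1] M [ 0.06 -0.02  0.02] w -0.0001
 turn about tool x: -0.15 or 179.85
 shift after turn mm: [-2.000e-01 -4.410e+01  2.863e+02]
```

>>> {"api": "send_rows", "payload": {"deltas": [0, 0, 40, 0, 0, 0, 0, 0, 40, 0, 0, 0, 0, 0, 40, 0, 0, 0, 0, 0, 40, 0, 0, 0, 0, 0, 40, 0, 0, 0, 0, 0, 0, 0, 0, 0]}}

```text
t: 13.05
eef_pos: [0.5168, -0.009, 0.2001]
ee_rot: [0.521, 0.478, 0.52, -0.479]
contact_force: [-0.2, -0.0, -0.5]
grip_width: 0.0001
```

Run:
```python
from h import *
p=env.capture("wrist"); W=wcloud(p); cv2.imwrite("pics/w4.png",p["img"])
X=W.reshape(-1,3); m=((np.abs(X[:,0]-.53)<.1)&(np.abs(X[:,1]+.16)<.14)&(X[:,2]>.090)&(X[:,2]<.098)).reshape(400,640).astype(np.uint8)
nl,lab,st,ce=cv2.connectedComponentsWithStats(m,connectivity=4)
for i in range(1,nl):
    if st[i,4]>150:
        y=X[(lab==i).ravel()]; print("key",st[i].tolist(),np.round(y.mean(0),4),cv2.minAreaRect((y[:,:2]*1000).astype(np.float32)))
for k in "abcd": print(k,[(round(t["score"],2),np.round(W[tuple(np.round(t["at"]).astype(int))],4).tolist()) for t in env.tip_of(f"key_{k}_pad",p)[:2]])
plan([.514,-.0935,.105],4.9)
```

```text
key [354, 266, 18, 23, 246] [ 0.5609 -0.0794  0.0937] ((559.7093505859375, -84.33441162109375), (15.974957466125488, 25.814218521118164), 9.105721473693848)
a [(0.66, [0.5113, -0.0007, 0.263])]
b [(0.51, [0.5133, 0.0016, 0.2768])]
c []
d []
t 13.3 tcp [ 0.517  -0.0024  0.2003] x-axis [-0.001  0.    -1.   ] y heading 5.1 j [-0.32  0.2   0.23  2.   -0.06  0.95  0.03] F [ 0.1 -0.3 -0. ] M [ 0.06 -0.02  0.03] w -0.0001
 turn about tool x: 0.2 or -179.8
 shift after turn mm: [ 95.3 -10.7  90.5]
```

View pics/w4.png

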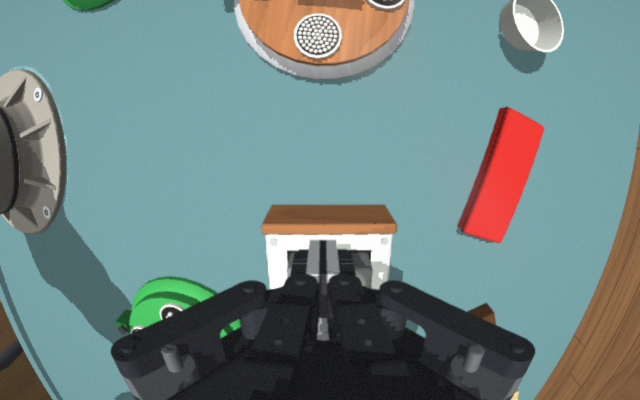

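Fingers hide the key itself; its visible far end (0.56, -0.08) agrees with the earlier measure. I go above the pad.

>>> {"api": "send_rows", "payload": {"deltas": [0, -5.4, 45, 0, 0, 0, 0, -5.3, 45.5, 0, 0, 0, 0, 0, 0, 0, 0, 0, 30, 0, 0, 0, 0, 0, 30, 0, 0, 0, 0, 0, 30, 0, 0, 0, 0, 0, 5, 0, 0, 0, 0, 0, 0, 0, 0, 0, 0, 0, 0, 0, 0, 0, 0, 0]}}

```text
t: 14.2
eef_pos: [0.5151, -0.0943, 0.1069]
ee_rot: [0.521, 0.478, 0.521, -0.478]
contact_force: [-0.3, -0.8, 0.1]
grip_width: -0.0002
```

Run:
```python
from h import *
plan([.514,-.0935,.096],4.9)
for n in ["scene"]:
    p=env.capture(n); cv2.imwrite("pics/s2.png",cv2.resize(p["img"][150:290,190:340],(640,597),interpolation=cv2.INTER_CUBIC))
```

```text
t 14.2 tcp [ 0.5151 -0.0943  0.1069] x-axis [ 0.001 -0.    -1.   ] y heading 4.96 j [-0.16  0.34  0.27  2.07 -0.13  0.74  0.27] F [-0.3 -0.8  0.1] M [ 0.02 -0.04 -0.02] w -0.0002
 turn about tool x: 0.06 or -179.94
 shift after turn mm: [10.9 -1.  -0.9]
```

View pics/s2.png

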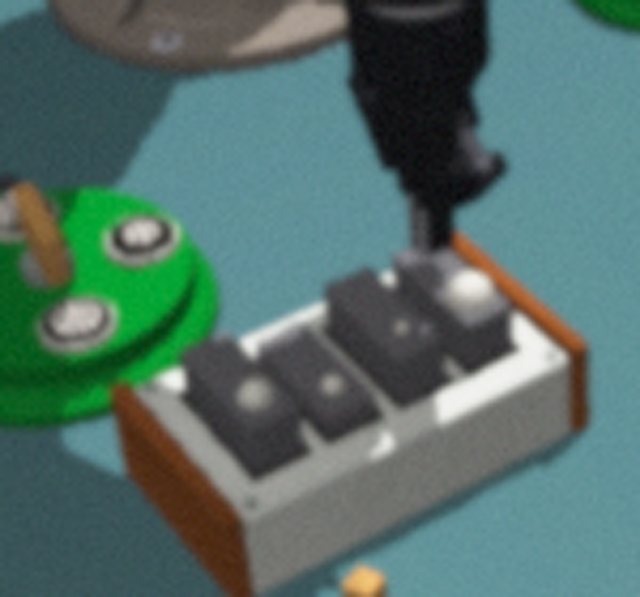

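The tip stands over the near half of the largest-dome key. I press slowly and read the force.

>>> {"api": "send_rows", "payload": {"deltas": [6, -1, -0.9, 0, 0, 0, 4, 0, 0, 0, 0, 0, 2, 0, 0, 0, 0, 0, 2, 0, 0, 0, 0, 0, 3, 0, 0, 0, 0, 0, 3, 0, 0, 0, 0, 0, 3, 0, 0, 0, 0, 0, 3, 0, 0, 0, 0, 0, 2, 0, 0, 0, 0, 0, 2, 0, 0, 0, 0, 0, 0, 0, 0, 0, 0, 0]}}

```text
t: 15.35
eef_pos: [0.5132, -0.0937, 0.0755]
ee_rot: [0.521, 0.478, 0.521, -0.478]
contact_force: [-1.2, 1.6, 4.2]
grip_width: -0.0001
```

>>> {"api": "send_rows", "payload": {"deltas": [1, 0, 0, 0, 0, 0, 0, 0, 0, 0, 0, 0]}}

```text
t: 15.55
eef_pos: [0.5133, -0.0937, 0.0747]
ee_rot: [0.521, 0.478, 0.521, -0.478]
contact_force: [-2.4, 2.4, 4.0]
grip_width: -0.0
```

>>> {"api": "send_rows", "payload": {"deltas": [1, 0, 0, 0, 0, 0, 0, 0, 0, 0, 0, 0]}}

```text
t: 15.75
eef_pos: [0.5132, -0.0937, 0.0736]
ee_rot: [0.521, 0.478, 0.521, -0.478]
contact_force: [-2.0, 3.0, 3.7]
grip_width: 0.0001
```

>>> {"api": "send_rows", "payload": {"deltas": [0.7, 0, 0, 0, 0, 0, 0, 0, 0, 0, 0, 0]}}

```text
t: 15.95
eef_pos: [0.5133, -0.0937, 0.0729]
ee_rot: [0.521, 0.478, 0.521, -0.478]
contact_force: [-1.7, 1.6, 4.1]
grip_width: -0.0001
```

>>> {"api": "send_rows", "payload": {"deltas": [0.8, 0, 0, 0, 0, 0, 0, 0, 0, 0, 0, 0]}}

```text
t: 16.15
eef_pos: [0.5133, -0.0938, 0.0721]
ee_rot: [0.521, 0.478, 0.521, -0.478]
contact_force: [-1.4, 3.0, 4.1]
grip_width: 0.0001
```

>>> {"api": "send_rows", "payload": {"deltas": [0.8, 0, 0, 0, 0, 0, 0, 0, 0, 0, 0, 0]}}

```text
t: 16.35
eef_pos: [0.5133, -0.0938, 0.0713]
ee_rot: [0.521, 0.478, 0.521, -0.478]
contact_force: [-1.5, 2.2, 2.9]
grip_width: 0.0003
```

>>> {"api": "send_rows", "payload": {"deltas": [0.7, 0, 0, 0, 0, 0, 0, 0, 0, 0, 0, 0]}}

```text
t: 16.55
eef_pos: [0.5133, -0.0938, 0.0706]
ee_rot: [0.521, 0.478, 0.521, -0.478]
contact_force: [-0.0, 1.7, 2.0]
grip_width: -0.0001
```

>>> {"api": "send_rows", "payload": {"deltas": [0.7, 0, 0, 0, 0, 0, 0, 0, 0, 0, 0, 0]}}

```text
t: 16.75
eef_pos: [0.5133, -0.0939, 0.0699]
ee_rot: [0.521, 0.478, 0.521, -0.478]
contact_force: [-1.3, 0.6, -0.6]
grip_width: 0.0005
```

>>> {"api": "send_rows", "payload": {"deltas": [0.5, 0, 0, 0, 0, 0, 0, 0, 0, 0, 0, 0]}}

```text
t: 16.95
eef_pos: [0.5133, -0.0939, 0.0696]
ee_rot: [0.521, 0.478, 0.521, -0.478]
contact_force: [-1.1, 0.1, 3.1]
grip_width: -0.0002
```

>>> {"api": "send_rows", "payload": {"deltas": [0.5, 0, 0, 0, 0, 0, 0, 0, 0, 0, 0, 0]}}

```text
t: 17.15
eef_pos: [0.5133, -0.0939, 0.0691]
ee_rot: [0.521, 0.478, 0.521, -0.478]
contact_force: [-1.2, 0.1, 5.4]
grip_width: -0.0002
```

>>> {"api": "send_rows", "payload": {"deltas": [0.5, 0, 0, 0, 0, 0, 0, 0, 0, 0, 0, 0]}}

```text
t: 17.35
eef_pos: [0.5133, -0.0939, 0.0685]
ee_rot: [0.521, 0.478, 0.521, -0.478]
contact_force: [-0.9, -0.6, 4.5]
grip_width: 0.0002
```

>>> {"api": "send_rows", "payload": {"deltas": [0.5, 0, 0, 0, 0, 0, 0, 0, 0, 0, 0, 0]}}

```text
t: 17.55
eef_pos: [0.5133, -0.0939, 0.0681]
ee_rot: [0.521, 0.478, 0.521, -0.478]
contact_force: [-1.0, -0.8, 5.0]
grip_width: 0.0001
```

>>> {"api": "send_rows", "payload": {"deltas": [0.4, 0, 0, 0, 0, 0, 0, 0, 0, 0, 0, 0]}}

```text
t: 17.75
eef_pos: [0.5133, -0.0939, 0.0676]
ee_rot: [0.521, 0.478, 0.521, -0.478]
contact_force: [-0.1, -0.3, 4.2]
grip_width: 0.0002
```

>>> {"api": "send_rows", "payload": {"deltas": [0.5, 0, 0, 0, 0, 0, 0, 0, 0, 0, 0, 0]}}

```text
t: 17.95
eef_pos: [0.5133, -0.0938, 0.0672]
ee_rot: [0.521, 0.478, 0.521, -0.478]
contact_force: [-0.1, -1.0, 5.1]
grip_width: -0.0006
```

>>> {"api": "send_rows", "payload": {"deltas": [0.4, 0, 0, 0, 0, 0, 0, 0, 0, 0, 0, 0]}}

```text
t: 18.15
eef_pos: [0.5133, -0.0939, 0.0669]
ee_rot: [0.521, 0.478, 0.521, -0.478]
contact_force: [-1.4, -1.6, 7.5]
grip_width: -0.0001
```

>>> {"api": "send_rows", "payload": {"deltas": [0.4, 0, 0, 0, 0, 0, 0, 0, 0, 0, 0, 0]}}

```text
t: 18.35
eef_pos: [0.5133, -0.0939, 0.0666]
ee_rot: [0.521, 0.478, 0.521, -0.478]
contact_force: [-2.8, -0.6, 12.5]
grip_width: 0.0002
```

>>> {"api": "send_rows", "payload": {"deltas": [0.4, 0, 0, 0, 0, 0, 0, 0, 0, 0, 0, 0]}}

```text
t: 18.55
eef_pos: [0.5134, -0.0939, 0.0664]
ee_rot: [0.521, 0.478, 0.521, -0.478]
contact_force: [-4.8, -0.2, 15.5]
grip_width: 0.0001
```

The firm stop is felt at 15.5 N, 27.6 mm down. I let go and back off upward and aside.

>>> {"api": "send_rows", "payload": {"deltas": [-1, 0, 0, 0, 0, 0, -2, 0, 0, 0, 0, 0, -3, 0, 0, 0, 0, 0, -10, 0, 0, 0, 0, 0, -30, 0, 0, 0, 0, 0, -40, 0, 0, 0, 0, 0, -40, 0, 0, 0, 0, 0, 0, 0, -40, 0, 0, 0, 0, 0, -40, 0, 0, 0, 0, 0, -40, 0, 0, 0, 0, 0, 0, 0, 0, 0]}}

```text
t: 19.65
eef_pos: [0.5025, 0.031, 0.1926]
ee_rot: [0.522, 0.477, 0.523, -0.476]
contact_force: [0.6, -0.4, -0.3]
grip_width: -0.0001
```

Run:
```python
from h import *
plan([.5,.2,.2])
I=[]
for n in ["scene","top"]:
    p=env.capture(n); W=cloud(p); X=W.reshape(-1,3)
    # height at each key pad, from key positions (top frame)
    c=np.array([.534,-.1605]) if n=="top" else np.array([.5397,-.1614])
    y=np.radians(5.); ex=np.array([np.cos(y),np.sin(y)]); ey=np.array([-ex[1],ex[0]])
    for v in (-.069,-.023,.023,.069):
        q=c+v*ey-.005*ex; e=X[:,:2]-q; m=(np.abs(e@ex)<.02)&(np.abs(e@ey)<.010)
        print(n,v,m.sum(),np.median(X[m,2]) if m.any() else None)
    b=X[(np.hypot(X[:,0]-.5,X[:,1]-.196)<.045)&(X[:,2]>.079)]; u,s,vt=np.linalg.svd(b[:,:2]-b[:,:2].mean(0)); print(len(b),"bar dir",np.degrees(np.arctan2(vt[0,1],vt[0,0])),b.mean(0))
    I.append(p["img"])
cv2.imwrite("pics/f.png",np.hstack([cv2.resize(I[0][150:290,190:340],(400,373)),cv2.resize(I[1][130:250,220:440],(400,218)) if 0 else cv2.resize(I[1][140:280,230:440],(400,373))]))
```

```text
t 19.65 tcp [0.5025 0.031  0.1926] x-axis [ 0.     0.001 -1.   ] y heading 5.27 j [-0.38  0.19  0.22  2.04 -0.05  0.92 -0.04] F [ 0.6 -0.4 -0.3] M [-0.06  0.01 -0.01] w -0.0001
 shift after turn mm: [  -7.2   13.  -168.5]
scene -0.069 86 0.0926760203314716
scene -0.023 89 0.09238775548840605
scene 0.023 82 0.09261915293866702
scene 0.069 68 0.06864302636566183
87 bar dir -1.7333010920011511 [0.50632902 0.19385755 0.08353592]
top -0.069 99 0.09351024957472664
top -0.023 94 0.09332020031383048
top 0.023 89 0.09271185668955728
top 0.069 51 0.06939338631181036
107 bar dir 178.90647056526296 [0.49808699 0.19466044 0.08438881]
```

View pics/f.png

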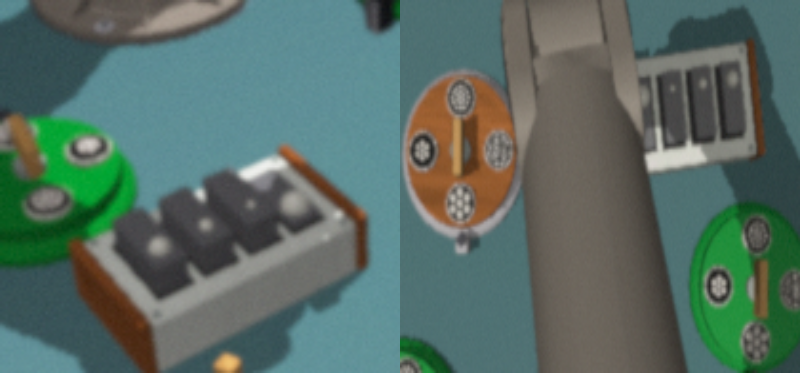

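Key d is latched down at about 25 mm. The other three are up at 93 mm, the carousel is at its detent, and the arm is clear of everything, so I hand in.

```bash
python3 -c "
from cell import env
print(env.hand_in())"
```

```text
the job is handed in; nothing more can be done
None
```

The bench is changed over to the largest beads. I handed in just under 20 s into the 61 s allowed, with the arm raised clear and touching nothing; `hand_in` returns no verdict.

- **Carousel:** I turned the wooden carousel about 128° counter-clockwise by its bar, past the -1.57 detent, then opened the gripper. The bar needed no regrasp, since the wrist joint had room for the whole turn. After release the wrist camera put the bar at 178.5–178.9°, the big-bead well at 179.4° and the pointer at 178.6°, so they agree to about 1°.
- **Counter:** I then pressed the largest-dome key straight down to the firm stop, with a highest reading of 15.5 N, and let go. Its top now sits about 69 mm over the bench, roughly 25 mm down. The other three keys, including the one that was latched, measure about 93 mm, which is up.

**Checks that disagreed:** the two fixed cameras differ by 5 to 8 mm in x. I used the wrist and top views, which agree with each other. The scene camera read the final bar direction about 0.7° away from the top camera. The side load while gripping the bar stayed below about 15 N.

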